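# Stack kalimba boxes and run them under the caul press

## Task

Put the glued kalimba boxes to press: stack all the boxes that are on the bench squarely, one on another, on the marked rectangle of the carrier board while it stands out in front of the press, with the blue pressing board on top of them. Then, with the red press head raised clear, slide the loaded carrier along the guides, under the head, fully home against the end stop, bring the head down until its pad rests on the pressing board, and let go. Leave the glue bottle, the wax tin and the blue pot alone.

Things in the scene. Friction and masses are not known exactly. Their poses are not given: they have to be found in the camera images.
- press: Fixed bed of the press: plywood, 210 mm wide (x), 18 mm thick, y = -105 to +360 mm, with two dark guide strips along y, 129 mm apart inside and 10 mm high, forming a channel. Origin: on the bench, midway between the two posts, under the head. y runs along the channel from the stop out to the open loading end (robot's left, within 9 degrees of world y); z up.
- stop (a point): Middle of the top edge of the face of the dark end stop across the channel, at the press's y = -67 mm, 36 mm above the bench.
- post (a point): Foot, on the bed, of one of the two upright steel posts (radius 8 mm, tops 246 mm above the bench) on which the head slides; they stand at the press's x = +88 (this one) and -88 mm, y = 0.
- head (a joint): Position of the red press head that slides on the two posts: 0 = fully up against its limit (pad underside 180 mm above the bench), growing to 0.130 m as it goes down. It stays where it is left: about 17 N lifts it, about 5 N pushes it down. At the start it is part-way down, too low for any column.
- head_pad (a point): Centre of the underside of the head's cork pad (118 mm along x, 72 mm along y). The red beam above the pad is 216 mm (x) x 44 mm (y); its top is 32 mm above this point.
- head_grip (a point): Middle of the wooden handle on top of the head, 57 mm above the pad's underside, 25 mm above the beam. The handle is 20 mm thick (press's y), 60 mm long (x), with a lip 28 mm thick on top, 47 to 55 mm above the beam; pinch it below the lip across its 20 mm.
- carrier: Loose pale board (0.6 kg) in the channel, 2.5 mm play each side, axes as the press's: 124 (x) x 134 (y) x 12 mm, then a tongue 60 mm wide to y = 157 mm. Origin: underside, below the centre of the black rectangle (119 mm along x, 75 along y) where the boxes go, lengthwise along x. Home: origin at the press's x = y = 0; at the start y = 180 to 215 mm, clear of the head.
- carrier_grip (a point): Middle of the dark handle block on the carrier's tongue, 130 mm along +y from its origin, 36 mm above its underside. The block is 24 mm thick (x), 40 mm long (y) and rises 42 mm above the board's top; pinch it across its 24 mm.
- pressboard: Loose pressing board, blue above and cork below: 115 mm (x) x 68 mm (y) x 16 mm thick, about 150 g, lying flat on the bench. Origin: centre of its underside; x along its length, z up.
- box1: A freshly lidded kalimba box: closed wooden box, brown sides, pale top with a dark round sound hole; 115 mm (x) x 68 mm (y) x 30 mm high, about 170 g, lying flat, sound hole up. Origin: centre of its underside; x along its length, z up. May be absent (then None): two to four of the four are there.
- box2: A freshly lidded kalimba box: closed wooden box, brown sides, pale top with a dark round sound hole; 115 mm (x) x 68 mm (y) x 30 mm high, about 170 g, lying flat, sound hole up. Origin: centre of its underside; x along its length, z up. May be absent (then None): two to four of the four are there.
- box3: A freshly lidded kalimba box: closed wooden box, brown sides, pale top with a dark round sound hole; 115 mm (x) x 68 mm (y) x 30 mm high, about 170 g, lying flat, sound hole up. Origin: centre of its underside; x along its length, z up. May be absent (then None): two to four of the four are there.
- box4: A freshly lidded kalimba box: closed wooden box, brown sides, pale top with a dark round sound hole; 115 mm (x) x 68 mm (y) x 30 mm high, about 170 g, lying flat, sound hole up. Origin: centre of its underside; x along its length, z up. May be absent (then None): two to four of the four are there.
- glue: Yellow glue bottle with red cap, 56 mm across, 150 mm tall, standing beyond the work. To be left alone. Origin: centre of its underside.
- wax: Low round wax tin, 72 mm across, 40 mm tall, beyond the press. To be left alone. Origin: centre of its underside.
- pot: Blue ceramic pot, 72 mm across, 85 mm tall, standing beyond the boxes. To be left alone. Origin: centre of its underside.
Not all that is in view belongs to the job. Leave any purple or yellow look-alike of the box2 alone. There is more than one size of the pressboard; the job needs the smaller.

How it is judged (in metres and radians):
On the way, in this order (a step that is already met when the one before it is completed fails the run):
1. all the boxes and, on top, the pressing board are stacked squarely on the carrier while it stands out in front of the press (at least 120 mm short of home), and let go (x of box1 in the frame of carrier between -0.01 and 0.01 m and y of box1 in the frame of carrier between -0.01 and 0.01 m and z of each of box1, box2, box3, box4, pressboard in the frame of carrier above 0.008 m and angle between the x axis of each of box1, box2, box3, box4, pressboard and the x axis of carrier, either way round below 0.14 rad and angle between each of box1, box2, box3, box4, pressboard's own z axis and vertical below 0.06 rad and linear speed of each of box1, box2, box3, box4, pressboard below 0.03 m/s and x of box2 in the frame of carrier between -0.01 and 0.01 m and y of box2 in the frame of carrier between -0.01 and 0.01 m and x of box3 in the frame of carrier between -0.01 and 0.01 m and y of box3 in the frame of carrier between -0.01 and 0.01 m and x of box4 in the frame of carrier between -0.01 and 0.01 m and y of box4 in the frame of carrier between -0.01 and 0.01 m and x of pressboard in the frame of carrier between -0.01 and 0.01 m and y of pressboard in the frame of carrier between -0.01 and 0.01 m and z of pressboard in the frame of box1 above 0.025 m and z of pressboard in the frame of box2 above 0.025 m and z of pressboard in the frame of box3 above 0.025 m and z of pressboard in the frame of box4 above 0.025 m and contact force between the fingers and box1 below 0.3 N and contact force between the fingers and box2 below 0.3 N and contact force between the fingers and box3 below 0.3 N and contact force between the fingers and box4 below 0.3 N and contact force between the fingers and pressboard below 0.3 N and y of carrier in the frame of press above 0.12 m), for 0.2 s.
2. the carrier is home against the stop with the column intact, the head's pad still clear above it (x of box1 in the frame of carrier between -0.01 and 0.01 m and y of box1 in the frame of carrier between -0.01 and 0.01 m and z of each of box1, box2, box3, box4, pressboard in the frame of carrier above 0.008 m and angle between the x axis of each of box1, box2, box3, box4, pressboard and the x axis of carrier, either way round below 0.14 rad and angle between each of box1, box2, box3, box4, pressboard's own z axis and vertical below 0.06 rad and linear speed of each of box1, box2, box3, box4, pressboard below 0.03 m/s and x of box2 in the frame of carrier between -0.01 and 0.01 m and y of box2 in the frame of carrier between -0.01 and 0.01 m and x of box3 in the frame of carrier between -0.01 and 0.01 m and y of box3 in the frame of carrier between -0.01 and 0.01 m and x of box4 in the frame of carrier between -0.01 and 0.01 m and y of box4 in the frame of carrier between -0.01 and 0.01 m and x of pressboard in the frame of carrier between -0.01 and 0.01 m and y of pressboard in the frame of carrier between -0.01 and 0.01 m and z of pressboard in the frame of box1 above 0.025 m and z of pressboard in the frame of box2 above 0.025 m and z of pressboard in the frame of box3 above 0.025 m and z of pressboard in the frame of box4 above 0.025 m and contact force between the fingers and box1 below 0.3 N and contact force between the fingers and box2 below 0.3 N and contact force between the fingers and box3 below 0.3 N and contact force between the fingers and box4 below 0.3 N and contact force between the fingers and pressboard below 0.3 N and y of carrier in the frame of press between -0.007 and 0.007 m and x of carrier in the frame of press between -0.008 and 0.008 m and z of carrier in the frame of press below 0.023 m and angle between the y axis of carrier and the y axis of press, either way round below 0.07 rad and z of head_pad in the frame of pressboard above 0.0205 m), for 0.2 s.
At the end, for the whole second after the job is handed in: All boxes present lie flat in one column, each within 10 mm each way and 8 degrees of the carrier's marked rectangle, the pressing board on top likewise; the carrier is within 7 mm of home; the head's pad rests on the pressing board (gap under 3 mm); all at rest and let go (x of box1 in the frame of carrier between -0.01 and 0.01 m and y of box1 in the frame of carrier between -0.01 and 0.01 m and z of each of box1, box2, box3, box4, pressboard in the frame of carrier above 0.008 m and angle between the x axis of each of box1, box2, box3, box4, pressboard and the x axis of carrier, either way round below 0.14 rad and angle between each of box1, box2, box3, box4, pressboard's own z axis and vertical below 0.06 rad and linear speed of each of box1, box2, box3, box4, pressboard below 0.03 m/s and x of box2 in the frame of carrier between -0.01 and 0.01 m and y of box2 in the frame of carrier between -0.01 and 0.01 m and x of box3 in the frame of carrier between -0.01 and 0.01 m and y of box3 in the frame of carrier between -0.01 and 0.01 m and x of box4 in the frame of carrier between -0.01 and 0.01 m and y of box4 in the frame of carrier between -0.01 and 0.01 m and x of pressboard in the frame of carrier between -0.01 and 0.01 m and y of pressboard in the frame of carrier between -0.01 and 0.01 m and z of pressboard in the frame of box1 above 0.025 m and z of pressboard in the frame of box2 above 0.025 m and z of pressboard in the frame of box3 above 0.025 m and z of pressboard in the frame of box4 above 0.025 m and contact force between the fingers and box1 below 0.3 N and contact force between the fingers and box2 below 0.3 N and contact force between the fingers and box3 below 0.3 N and contact force between the fingers and box4 below 0.3 N and contact force between the fingers and pressboard below 0.3 N and y of carrier in the frame of press between -0.007 and 0.007 m and x of carrier in the frame of press between -0.008 and 0.008 m and z of carrier in the frame of press below 0.023 m and angle between the y axis of carrier and the y axis of press, either way round below 0.07 rad and z of head_pad in the frame of pressboard between 0.012 and 0.019 m and linear speed of carrier below 0.02 m/s); the robot touches nothing.
It fails at once if the glue bottle is moved more than 50 mm or knocked over (distance of glue from where it was at the start of the episode above 0.05 m or angle between glue's own z axis and vertical above 0.5 rad).
It fails at once if the wax tin is moved more than 50 mm or knocked over (distance of wax from where it was at the start of the episode above 0.05 m or angle between wax's own z axis and vertical above 0.5 rad).
It fails at once if the blue pot is moved more than 50 mm or knocked over (distance of pot from where it was at the start of the episode above 0.05 m or angle between pot's own z axis and vertical above 0.5 rad).
Of box1, box2, box3, box4 only 2 to 4 are there at a start; the rules pass over those that are not, and their reading is None.
At some moment in a run one of box1, box2, box3, box4 may be knocked a few centimetres aside while the robot is not near it.
Once in a run the grip may slacken for a moment while it holds something.
It also fails if it takes over 210 s, if anything falls off the work surface, if the arm or the gripper's body presses on something with over 40 N, if the wrist force passes 120 N, or if a joint passes its speed limit or range.

## Robot

A 6-joint arm with a two-finger parallel gripper is mounted at the origin on the work surface. World frame = base frame: x ahead of the robot, y to its left, z up, the work surface at z = 0. Lengths are in m, angles in degrees, forces in N, time in s.
With the tool pointing down it reaches from about 0.3 to 0.75 m from the base axis. Payload 8.5 kg.
Tool frame: the origin (TCP) lies midway between the tips of the shut fingers; the grasp point (between the pads) lies 19 mm behind it; z points along the fingers, y is the line along which they close (so a half turn about z gives the same grasp; the last joint's range is limited). The gripper opens to 85 mm and grips with 20 to 120 N. Pads are 22 mm wide; open, the fingers measure 114 mm over their backs; the gripper's body (76 mm by 85 mm) begins 54 mm behind the grasp point. The pads swing forward as they close: fully open they stand 13 mm farther back than shut.
Start: joints at [59.914, 21.807, 74.336, -0, 83.858, -12.336], TCP at [0.168, 0.524, 0.207] pointing down, gripper open.
Joint ranges: [-178.18, 178.18], [-50.72, 133.34], [12.68, 142.11], [-81.47, 261.47], [9.98, 163.14], [-165.26, 165.26]. Speed limits (degrees/s): [136.94, 136.94, 180, 180, 180, 180].

## Interface

Orientations are given as a 3x3 rotation matrix whose columns are the frame's x, y, z axes.
In Python, from rig import observe, optics, order, spotter gives the robot as it stands.
- The arm moves only by the tool move_arm, never from a script. Its argument "series" is text: rows parted by semicolons, each of 5 numbers parted by spaces: the shift along the tool's x, y, z in cm, then the turn about the tool's z in degrees, then the opening, from -1 (shut) to 1 (fully open). A call has 1 to 8 rows; each row is the pose to reach, as a shift and turn from the pose commanded when the call began, along the tool's axes at that moment; what a row does not reach only later rows make up. A row lasts 1/8 s, in which the tool goes at most 62.5 mm and 10.7 degrees, less where a joint would pass 70% of its speed; a pose out of reach is approached as far as the arm can. A call with a gripper value outside its range is refused whole. The fingers move at their own pace and stop on an object; "force" is the grip in N (left out, the last holds). Time passes only in rows, so rows that repeat a pose let the fingers close. It gives the time, the measured TCP pose, the force, the opening and the grip force at its end, in the units of the state.
- observe(): the state, without advancing time (a new reading comes with each control period).
- optics.get_image(name): name is "scene" or "top" or "wrist"; returns a dict with "pixels" (480x640x3 uint8, blue, green, red), "camera_matrix" (3x3 intrinsics, pixels), "rvec" (rotation vector, rad) and "tvec" (3), from world to camera coordinates, as OpenCV has them. Camera axes: x right, y down, z forward; pixel columns grow to the right and rows downward; lengths in m; the calibration is good to about 2 mm. A picture is of the moment at which its call begins. There is no depth.
- order.close_job(): hands the job in; it is judged then, once.
Trained networks look in the newest picture that a camera, given by its name, has taken for a name from the list of things; names that differ only in an ending like _2 or _b are one class to them, and where a whole thing is asked for, a point or a joint stands for the part that bears it (a point fixed in the world has none). Each returns a list of dicts, best first, with "score" (0 to 1); they miss things now and then, are a little off and sometimes report something else, mostly with a low value. They report only what shows in the picture. A call takes as long as a camera call. They do not tell look-alikes from the thing itself.
- spotter.find_in(thing, camera): "point" ([x, y, z] in m, in world coordinates, good to about 4 mm: the middle of the surface that is visible of it).
- spotter.cut_out(thing, camera): "pixels" (480x640 bool, what is visible of it).
- spotter.mark_of(thing, camera): "point" ([x, y, z] in m, in world coordinates, good to about 4 mm: a listed point, or the origin of a listed thing).
The state is a dict: "time_s": time; "q": joint angles; "qvel": joint speeds; "joint_efforts": joint torques, N m; "position": TCP position; "tool_rot": TCP orientation; "ft_force": force on the tool from outside, world axes, zero at the start; "wrist_torque": the same for the moment, N m; "grip_width": finger opening in m; "gripper_force": force on a finger pad.
Only numpy, scipy, OpenCV 4.12 (cv2) and the standard library are available. Lean on these libraries where they do the work, as an engineer would, in place of code of your own. Each camera call takes 0.05 s, during which the arm holds its last target. There are 200 camera calls.

## Working session

There is one attempt and no reset: what is moved stays moved. The work goes in short steps, Python scripts to look and compute and a tool call to move; the robot and the scene stay as the last step left them, time stands still between calls to the robot, and variables do not carry over. Pictures are saved under pics/ and viewed, at most 14 in all, crops included, and the job is handed in when it is done.

Besides the shell and the picture viewer there is one more tool, called as name(argument=value, ...) on one line, values as JSON. move_arm: Moves the arm, as the interface text tells. Its arguments: {"type":"object","properties":{"series":{"type":"string"},"force":{"type":"number"}},"required":["series"]}

```bash
mkdir -p pics; ls; cat > h.py <<'E'
import numpy as np, cv2
from rig import observe, optics, order, spotter
def cam(n):
    d=optics.get_image(n); return d
def proj(d,P):
    p,_=cv2.projectPoints(np.array(P,float).reshape(-1,1,3),np.array(d['rvec'],float),np.array(d['tvec'],float),np.array(d['camera_matrix'],float),None); return p.reshape(-1,2)
def unproj(d,uv,z):
    R,_=cv2.Rodrigues(np.array(d['rvec'],float)); t=np.array(d['tvec'],float).ravel(); C=-R.T@t
    uv=np.array(uv,float).reshape(-1,2); r=np.c_[uv,np.ones(len(uv))]@np.linalg.inv(np.array(d['camera_matrix'])).T@R
    return C+r*((z-C[2])/r[:,2])[:,None]
E
python3 - <<'E'
from h import *
for n in ['top','scene']:
    d=cam(n); cv2.imwrite(f'pics/{n}0.png',d['pixels'])
    R,_=cv2.Rodrigues(np.array(d['rvec'],float)); print(n,np.round(-R.T@np.array(d['tvec']).ravel(),3),np.round(R,2).tolist())
for t in ['box1','pressboard','carrier','carrier_grip','press','stop','post','head_pad','head_grip','glue','wax','pot']:
    for f in ['top','scene']:
        print(t,f,[(np.round(r['point'],3).tolist(),round(r['score'],2)) for r in spotter.mark_of(t,f)])
s=observe();print(s)
E
```

```text
pics
top [ 0.228 -0.007  1.576] [[0.07, -1.0, -0.0], [-0.97, -0.07, -0.22], [0.22, 0.02, -0.98]]
scene [ 1.125 -0.326  1.3  ] [[0.52, 0.85, -0.01], [0.74, -0.46, -0.5], [-0.43, 0.25, -0.87]]
box1 top [([0.271, 0.365, 0.0], 0.85), ([0.46, 0.406, 0.004], 0.8), ([0.44, 0.26, 0.002], 0.8), ([0.646, 0.451, -0.002], 0.73), ([0.787, 0.103, 0.0], 0.18)]
box1 scene [([0.276, 0.368, 0.0], 0.86), ([0.646, 0.457, 0.005], 0.8), ([0.443, 0.262, -0.002], 0.63), ([0.458, 0.41, 0.006], 0.61), ([0.627, -0.353, 0.022], 0.53), ([0.579, -0.014, 0.052], 0.52)]
pressboard top [([0.44, 0.143, 0.0], 0.84), ([0.278, -0.236, -0.001], 0.82)]
pressboard scene [([0.437, 0.141, -0.002], 0.67), ([0.278, -0.237, -0.001], 0.6)]
carrier top [([0.564, -0.135, 0.018], 0.62), ([0.622, -0.352, 0.018], 0.61)]
carrier scene [([0.564, -0.14, 0.018], 0.96)]
carrier_grip top [([0.579, -0.008, 0.053], 0.95)]
carrier_grip scene [([0.581, -0.01, 0.056], 0.57)]
press top [([0.54, -0.342, -0.004], 0.61), ([0.577, -0.01, 0.054], 0.39)]
press scene [([0.537, -0.338, -0.002], 0.77)]
stop top [([0.532, -0.407, 0.037], 0.77), ([0.539, -
[... 848 characters left out ...]
8572608e+01, -1.23366775e+01]), 'qvel': array([-0.01444156,  0.05711693,  0.00427344,  0.05262538, -0.11967022,
       -0.12765401]), 'joint_efforts': array([-3.88449207e-04, -4.48330593e+01, -2.31457508e+01, -1.92575562e-04,
        6.32981300e-04,  6.55229360e-05]), 'position': array([0.16765143, 0.52379692, 0.20682451]), 'tool_rot': array([[-9.52405565e-01,  3.04833789e-01, -9.40758451e-06],
       [ 3.04833789e-01,  9.52405565e-01,  5.89445732e-06],
       [ 1.07566656e-05,  2.74616433e-06, -1.00000000e+00]]), 'ft_force': array([ 0.87966038, -0.43979298,  0.46508391]), 'wrist_torque': array([ 0.00517952, -0.02627932,  0.04817028]), 'gripper_force': 0.0, 'grip_width': 0.08548382741847683}
```

View pics/top0.png

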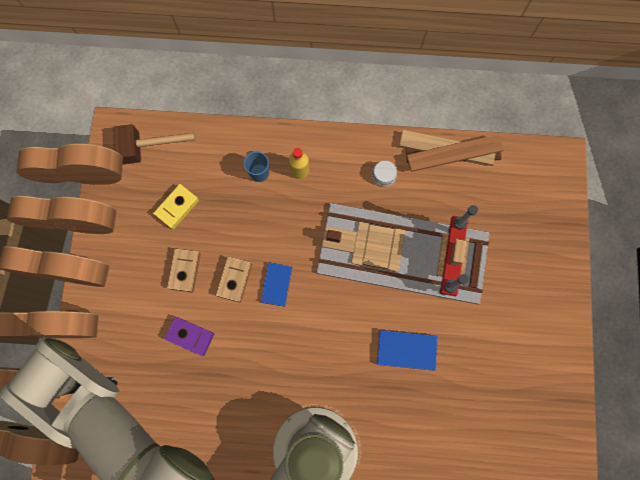

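View pics/scene0.png

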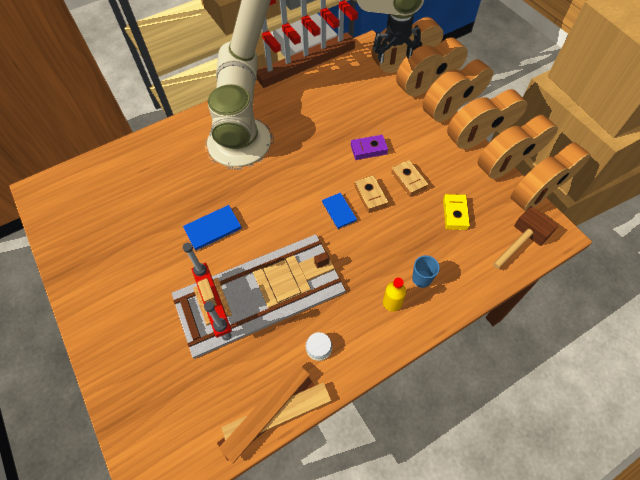

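The top view shows two natural wooden boxes, at (183,270) and (233,280). The small pressboard is at (276,284). The look-alikes are purple (190,335), yellow (176,206) and the large blue board (407,350). In both views the carrier stands out to the left of the red head. Next I fit poses from the masks.

```bash
cat >> h.py <<'E'
from scipy.optimize import minimize
def cub(cx,cy,lx,ly,z0,z1):
    return np.array([[cx+a*lx/2,cy+b*ly/2,z] for a in(-1,1) for b in(-1,1) for z in(z0,z1)])
BOX=[cub(0,0,.115,.068,0,.03)]; PB=[cub(0,0,.115,.068,0,.016)]
CAR=[cub(0,0,.124,.134,.008,.012),cub(0,.112,.06,.09,.008,.012),cub(0,.13,.024,.04,.012,.054)]
def rend(d,parts,p,z):
    m=np.zeros((480*4,640*4),np.uint8); c,s=np.cos(p[2]),np.sin(p[2])
    for q in parts:
        w=np.c_[p[0]+c*q[:,0]-s*q[:,1],p[1]+s*q[:,0]+c*q[:,1],q[:,2]+z]
        cv2.fillConvexPoly(m,cv2.convexHull(((proj(d,w)+.5)*4).astype(np.int32)),1)
    return cv2.resize(m.astype(np.float32),(640,480),interpolation=cv2.INTER_AREA)
def fit(ms,parts,xy,yaws,z=0.):
    def cost(p): return sum(1-np.minimum(r,m).sum()/np.maximum(r,m).sum() for d,m in ms for r in [rend(d,parts,p,z)])/len(ms)
    best=None
    for y in yaws:
        x0=np.array([xy[0],xy[1],y])
        r=minimize(cost,x0,method='Nelder-Mead',options=dict(initial_simplex=np.vstack([x0,x0+[.01,0,0],x0+[0,.01,0],x0+[0,0,.15]]),xatol=2e-4,fatol=1e-4))
        if best is None or r.fun<best.fun: best=r
    return best
def locate(thing,parts,xy,cams=('top','scene'),yaws=np.radians([-90,-60,-30,0,30,60]),z=0.,tol=.05):
    """fit in each camera and jointly; returns list of (label,x,y,yawdeg,cost)"""
    ms=[];out=[]
    for c in cams:
        d=cam(c); ctr=proj(d,[[xy[0],xy[1],z+.02]])[0]
        for r in spotter.cut_out(thing,c):
            m=np.array(r['pixels']); v,u=np.nonzero(m)
            if len(u) and np.hypot(u.mean()-ctr[0],v.mean()-ctr[1])<25: ms.append((d,m.astype(np.float32))); out.append(c); break
    res=[]
    for k,g in [(o,[m]) for o,m in zip(out,ms)]+[('both',ms)]:
        b=fit(g,parts,xy,yaws,z); res.append((k,round(b.x[0],4),round(b.x[1],4),round(np.degrees(b.x[2]),1),round(b.fun,3)))
    return res
E
python3 - <<'E'
from h import *
print(locate('box1',BOX,(.46,.407)));print(locate('box1',BOX,(.44,.26)));print(locate('pressboard',PB,(.44,.143)))
print(locate('carrier',CAR,(.564,-.138),yaws=np.radians([-7]),z=.018))
E
```

```text
[('top', np.float64(0.4571), np.float64(0.4054), np.float64(-3.3), np.float64(0.039)), ('scene', np.float64(0.4584), np.float64(0.4088), np.float64(-3.8), np.float64(0.049)), ('both', np.float64(0.4571), np.float64(0.4067), np.float64(-3.3), np.float64(0.061))]
[('top', np.float64(0.4404), np.float64(0.2602), np.float64(-8.9), np.float64(0.059)), ('scene', np.float64(0.4431), np.float64(0.2634), np.float64(-10.5), np.float64(0.038)), ('both', np.float64(0.4419), np.float64(0.2622), np.float64(-10.0), np.float64(0.069))]
[('top', np.float64(0.4367), np.float64(0.14), np.float64(-5.9), np.float64(0.045)), ('scene', np.float64(0.4389), np.float64(0.1432), np.float64(-5.9), np.float64(0.059)), ('both', np.float64(0.4377), np.float64(0.1412), np.float64(-5.6), np.float64(0.078))]
[('top', np.float64(0.5608), np.float64(-0.1408), np.float64(-7.0), np.float64(0.034)), ('scene', np.float64(0.5656), np.float64(-0.1374), np.float64(-7.1), np.float64(0.049)), ('both', np.float64(0.563), np.float64(-0.1393), np.float64(-6.7), np.float64(0.064))]
```

```bash
cat >> h.py <<'E'
def goal(x,y,z,yaw):
    s=observe(); R=np.array(s['tool_rot']); p=R.T@(np.array([x,y,z])-s['position'])*100
    cur=np.degrees(np.arctan2(R[1,1],R[0,1]))-90
    t=(yaw-cur+90)%180-90
    print('shift cm',np.round(p,2),'turn',round(-t,1),'| q6',round(s['q'][5],1),'t',round(s['time_s'],2),'w',round(s['grip_width'],4))
E
python3 -c "
from h import *
goal(.4577,.407,.10,-3.5)"
```

```text
shift cm [-31.18  -2.28  10.68] turn -14.2 | q6 -12.3 t 2.1 w 0.0852
```

move_arm(series="-6 -0.5 2 -3.5 1; -12 -1 4 -7 1; -18 -1.5 6 -11 1; -24 -2 8 -14.2 1; -29 -2.2 9 -14.2 1; -31.18 -2.28 10.68 -14.2 1; -31.18 -2.28 10.68 -14.2 1; -31.18 -2.28 10.68 -14.2 1", force=40)

```text
time_s: 3.1
position: [0.4566, 0.4078, 0.1004]
tool_rot: [[-0.998, 0.061, -0.0], [0.061, 0.998, 0.0], [0.0, 0.0, -1.0]]
ft_force: [0.2, 0.4, 0.8]
grip_width: 0.0851
gripper_force: 0.0
```

```bash
python3 -c "
from h import *
d=cam('wrist');cv2.imwrite('pics/w1.png',d['pixels'])
goal(.4577,.407,-.006,-3.5)
print(locate('box1',BOX,(.457,.407),('top','scene','wrist'),np.radians([-4])))"
```

```text
shift cm [-0.12 -0.09 10.67] turn 0.0 | q6 -55.8 t 3.15 w 0.0854
[('top', np.float64(0.4572), np.float64(0.3932), np.float64(-1.8), np.float64(0.664)), ('scene', np.float64(0.4592), np.float64(0.408), np.float64(-2.4), np.float64(0.056)), ('wrist', np.float64(0.4589), np.float64(0.4065), np.float64(-3.5), np.float64(0.011)), ('both', np.float64(0.459), np.float64(0.4066), np.float64(-3.4), np.float64(0.257))]
```

View pics/w1.png

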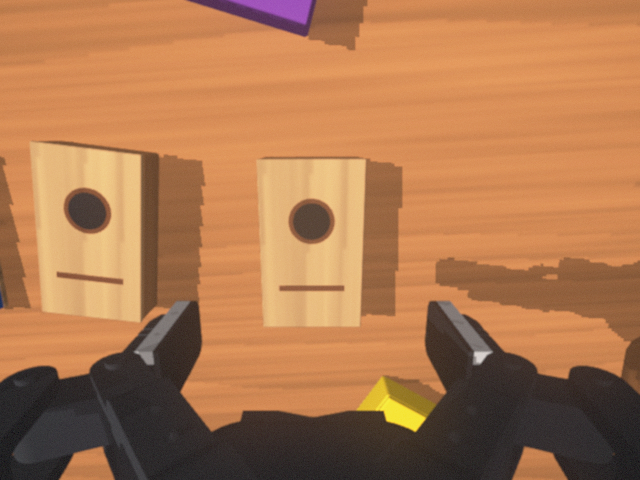

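The wrist view shows the box centred between the open fingers at (312,243). The wrist-camera fit gives an overlap cost of 0.011, which is very good. Descending to grasp.

move_arm(series="-0.24 -0.12 4 0 1; -0.24 -0.12 7.5 0 1; -0.24 -0.12 9.5 0 1; -0.24 -0.12 10.5 0 1; -0.24 -0.12 10.5 0 1; -0.24 -0.12 10.5 0 0.3; -0.24 -0.12 10.5 0 0; -0.24 -0.12 10.5 0 0")

```text
time_s: 4.45
position: [0.4605, 0.406, -0.0033]
tool_rot: [[-0.998, 0.062, 0.002], [0.062, 0.998, 0.001], [-0.002, 0.001, -1.0]]
ft_force: [-1.3, -0.9, 5.3]
grip_width: 0.0658
gripper_force: 42.7
```

move_arm(series="0 0 -1 0 0; 0 0 -5 0 0; 0 0 -10 0 0; 0 0 -13 0 0; 0 0 -13 0 0")

```text
time_s: 5.08
position: [0.4608, 0.4062, 0.1278]
tool_rot: [[-0.998, 0.062, 0.005], [0.062, 0.998, 0.003], [-0.005, 0.003, -1.0]]
ft_force: [-0.3, -0.1, -2.1]
grip_width: 0.0653
gripper_force: 45.4
```

```bash
python3 -c "
from h import *
goal(.563,-.139,.125,-7)"
```

```text
shift cm [-13.57 -53.79   0.18] turn 3.5 | q6 -56.1 t 5.08 w 0.0653
```

move_arm(series="-0.7 -3 0 0.5 0; -2 -8 0 1 0; -3.2 -13 0 1.5 0; -4.6 -18.5 0 2 0; -6 -24 0 2.5 0; -7.5 -29.5 0 3 0; -8.8 -35 0 3.5 0; -9.5 -38 0 3.5 0")

```text
time_s: 6.08
position: [0.5308, 0.018, 0.1236]
tool_rot: [[-0.992, 0.125, -0.002], [0.125, 0.992, 0.0], [0.002, -0.0, -1.0]]
ft_force: [-0.4, 0.2, -2.4]
grip_width: 0.0652
gripper_force: 45.5
```

move_arm(series="-0.8 -3.5 0 0 0; -2 -8 0 0 0; -3.2 -12 0 0 0; -4.0 -15 0 0 0; -4.0 -15.7 0 0 0; -4.0 -15.7 0 0 0")

```text
time_s: 6.82
position: [0.5511, -0.1397, 0.1241]
tool_rot: [[-0.992, 0.123, -0.002], [0.123, 0.992, 0.001], [0.002, 0.001, -1.0]]
ft_force: [-0.1, -0.5, -2.3]
grip_width: 0.0654
gripper_force: 45.5
```

```bash
python3 -c "
from h import *
goal(.563,-.139,.10,-7)
d=cam('wrist');cv2.imwrite('pics/w2.png',d['pixels'])
print(locate('carrier',CAR,(.563,-.139),('scene','top','wrist'),np.radians([-7]),z=.018))"
```

```text
shift cm [-1.18  0.22  2.41] turn -0.1 | q6 -109.1 t 6.83 w 0.0654
[('scene', np.float64(0.566), np.float64(-0.1387), np.float64(-7.2), np.float64(0.218)), ('both', np.float64(0.566), np.float64(-0.1387), np.float64(-7.2), np.float64(0.218))]
```

View pics/w2.png

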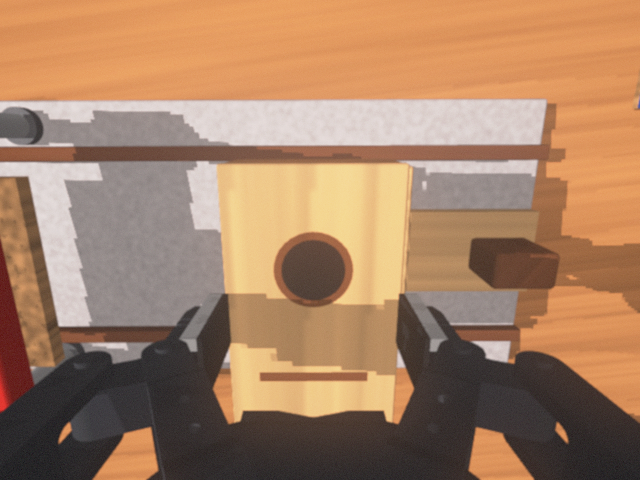

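The wrist view shows the held box above the carrier. The tongue edges are at v≈210 and 291 and its end is at u≈538. The guides' inner edges are at v≈161 and 326. I'll refine the carrier position from these.

```bash
python3 -c "
from h import *
d=cam('wrist')
T=unproj(d,[(430,209.5),(538,210),(430,291.5),(520,290)],.030);print(np.round(T,4))
c,s=np.cos(np.radians(-7)),np.sin(np.radians(-7));X=np.array([c,s]);Y=np.array([-s,c])
print('along X',np.round(T[:,:2]@X,4),'Y',np.round(T[:,:2]@Y,4), 'mid', (T[0,:2]@X+T[2,:2]@X)/2)
G=unproj(d,[(300,161),(100,326),(480,326)],.028);print('guides X',np.round(G[:,:2]@X,4))
for p in [(.563,-.139),(.566,-.1387)]: print(np.array(p)@X,np.array(p)@Y)
for z in (.03,): print(np.round(proj(d,[[.563+X[0]*a+Y[0]*b,-.139+X[1]*a+Y[1]*b,.03] for a in(-.03,.03) for b in (.08,.157)]),1))
"
```

```text
[[ 0.544  -0.0552  0.03  ]
 [ 0.5536  0.0203  0.03  ]
 [ 0.6064 -0.0577  0.03  ]
 [ 0.6134  0.0092  0.03  ]]
along X [0.5467 0.547  0.6089 0.6077] Y [0.0115 0.0876 0.0167 0.0839] mid 0.5777757679343735
guides X [0.5133 0.6385 0.6386]
0.5757433221073798 -0.06935147474104573
0.5786843997592822 -0.06868810286533787
[[428.9 208.2]
 [538.3 208.2]
 [422.3 287.6]
 [525.4 287.6]]
```

```bash
python3 -c "
from h import *
d=cam('wrist');s=observe()
E=unproj(d,[(219,163.5),(410,163.5),(232,400),(394,400)],s['position'][2]+.034);print(np.round(E,4))
c,s_=np.cos(np.radians(-7)),np.sin(np.radians(-7));X=np.array([c,s_]);Y=np.array([-s_,c])
print('X of centre',E[:2,:2]@X+.0575,'Y',E[:,:2]@Y,'TCP',s['position'][:2]@X,s['position'][:2]@Y)
goal(.5655,-.139,.04,-7)
"
```

```text
[[ 0.4898 -0.1645  0.1591]
 [ 0.4979 -0.0989  0.1591]
 [ 0.5851 -0.1773  0.1591]
 [ 0.5933 -0.1106  0.1591]]
X of centre [0.56372723 0.56375458] Y [-0.10354093 -0.03748511 -0.10462487 -0.03751464] TCP 0.5646603290611628 -0.07158235001899839
shift cm [-1.36  0.25  8.51] turn -0.0 | q6 -109.1 t 7.28 w 0.0652
```

move_arm(series="-1.3 0.15 2 0 0; -1.3 0.15 5 0 0; -1.3 0.15 7.5 0 0; -1.3 0.15 9 0 0; -1.3 0.15 9.6 0 0; -1.3 0.15 9.6 0 0")

```text
time_s: 8.02
position: [0.565, -0.1404, 0.0293]
tool_rot: [[-0.992, 0.123, 0.0], [0.123, 0.992, -0.0], [-0.0, -0.0, -1.0]]
ft_force: [0.9, -0.6, -1.7]
grip_width: 0.0652
gripper_force: 45.5
```

move_arm(series="0 0 0.1 0 0; 0 0 0.2 0 0; 0 0 0.3 0 0; 0 0 0.3 0 0")

```text
time_s: 8.52
position: [0.565, -0.1404, 0.0268]
tool_rot: [[-0.992, 0.123, 0.001], [0.123, 0.992, -0.0], [-0.001, -0.0, -1.0]]
ft_force: [-1.3, 0.5, 4.8]
grip_width: 0.0654
gripper_force: 46.6
```

Contact. Open in steps, then rise.

move_arm(series="0 0 0 0 0.8; 0 0 0 0 1; 0 0 0 0 1; 0 0 -2 0 1; 0 0 -6 0 1; 0 0 -10 0 1; 0 0 -11 0 1; 0 0 -11 0 1")

```text
time_s: 9.52
position: [0.5647, -0.1403, 0.1359]
tool_rot: [[-0.992, 0.123, 0.0], [0.123, 0.992, -0.0], [-0.0, -0.0, -1.0]]
ft_force: [-0.8, 0.4, -0.3]
grip_width: 0.0851
gripper_force: 0.0
```

```bash
python3 -c "
from h import *
print(locate('box1',BOX,(.564,-.139),('wrist','scene'),np.radians([-7]),z=.03))
print(locate('box1',BOX,(.442,.262),('top','scene'),np.radians([-10])))
goal(.4425,.262,.137,-10)"
```

```text
[('wrist', np.float64(0.5633), np.float64(-0.1401), np.float64(-6.9), np.float64(0.019)), ('scene', np.float64(0.5637), np.float64(-0.1386), np.float64(-5.9), np.float64(0.059)), ('both', np.float64(0.5634), np.float64(-0.1398), np.float64(-6.5), np.float64(0.047))]
[('top', np.float64(0.4428), np.float64(0.2622), np.float64(-9.3), np.float64(0.579)), ('scene', np.float64(0.4434), np.float64(0.2639), np.float64(-11.8), np.float64(0.055)), ('both', np.float64(0.4437), np.float64(0.2642), np.float64(-11.0), np.float64(0.316))]
shift cm [17.06 38.42 -0.13] turn 2.9 | q6 -108.5 t 9.93 w 0.0854
```

move_arm(series="1.5 3.5 0 0.5 1; 4 9 0 1 1; 6.5 14.5 0 1.5 1; 9 20 0 2 1; 11.5 25.5 0 3 1; 14 31 0 3 1; 16 36 0 3 1; 17.1 38.4 0 3 1")

```text
time_s: 10.92
position: [0.4411, 0.2641, 0.136]
tool_rot: [[-0.985, 0.172, -0.0], [0.172, 0.985, 0.0], [0.0, 0.0, -1.0]]
ft_force: [1.3, -1.1, -0.5]
grip_width: 0.085
gripper_force: 0.0
```

move_arm(series="0 0 2 0 1; 0 0 3.5 0 1; 0 0 3.5 0 1")

```text
time_s: 11.3
position: [0.4417, 0.2617, 0.1002]
tool_rot: [[-0.985, 0.174, -0.002], [0.174, 0.985, -0.001], [0.002, -0.001, -1.0]]
ft_force: [-0.1, -0.7, 0.0]
grip_width: 0.0857
gripper_force: 0.0
```

```bash
python3 -c "
from h import *
r=locate('box1',BOX,(.442,.262),('wrist',),np.radians([-10]));print(r)
goal(r[0][1],r[0][2],-.004,r[0][3])"
```

```text
[('wrist', np.float64(0.4432), np.float64(0.262), np.float64(-10.5), np.float64(0.018)), ('both', np.float64(0.4432), np.float64(0.262), np.float64(-10.5), np.float64(0.018))]
shift cm [-0.06  0.03 10.54] turn 0.4 | q6 -62.5 t 11.4 w 0.0854
```

move_arm(series="-0.1 0 4 0.4 1; -0.1 0 7.5 0.4 1; -0.1 0 9.5 0.4 1; -0.1 0 10.3 0.4 1; -0.1 0 10.3 0.4 1; -0.1 0 10.3 0.4 0.3; -0.1 0 10.3 0.4 0; -0.1 0 10.3 0.4 0")

```text
time_s: 12.4
position: [0.4473, 0.2634, 0.0035]
tool_rot: [[-0.983, 0.181, 0.012], [0.181, 0.983, 0.004], [-0.011, 0.006, -1.0]]
ft_force: [-4.1, 4.2, 42.7]
grip_width: 0.0428
gripper_force: 21.3
```

move_arm(series="0 0 0 0 0; 0 0 -1 0 0; 0 0 -5 0 0; 0 0 -10 0 0; 0 0 -14 0 0; 0 0 -15 0 0; 0 0 -15 0 0")

```text
time_s: 13.28
position: [0.4431, 0.2616, 0.148]
tool_rot: [[-0.983, 0.181, 0.0], [0.181, 0.983, 0.0], [-0.0, 0.0, -1.0]]
ft_force: [-0.5, 0.5, -0.2]
grip_width: 0.0425
gripper_force: 0.0
```

```bash
python3 -c "
from h import *
print(observe()['gripper_force'],observe()['position']);goal(.565,-.139,.15,-7)"
```

```text
0.0 [0.44305617 0.26156647 0.14804217]
shift cm [-19.26 -37.18  -0.19] turn -3.4 | q6 -62.2 t 13.28 w 0.0425
```

The fingers closed to 43 mm with nothing held. The box may have been knocked aside, so I look again.

move_arm(series="0 0 -2 0 1; 0 0 -4 0 1; 0 0 -4 0 1; 0 0 -4 0 1")

```text
time_s: 13.78
position: [0.4426, 0.2614, 0.1863]
tool_rot: [[-0.983, 0.181, -0.003], [0.181, 0.983, -0.001], [0.003, -0.001, -1.0]]
ft_force: [-0.1, 0.6, -0.7]
grip_width: 0.085
gripper_force: 0.0
```

```bash
python3 -c "
from h import *
d=cam('wrist');a=d['pixels'];b=cam('scene')['pixels'];cv2.imwrite('pics/w3.png',np.hstack([cv2.resize(a,(400,300)),cv2.resize(b,(400,300))]))
for f in ('wrist','scene','top'): print(f,[(np.round(r['point'],3).tolist(),round(r['score'],2)) for r in spotter.mark_of('box1',f)])"
```

```text
wrist [([0.646, 0.449, 0.005], 0.67)]
scene [([0.442, 0.264, -0.0], 0.79), ([0.646, 0.456, 0.005], 0.65), ([0.278, 0.371, 0.001], 0.63), ([0.563, -0.142, 0.016], 0.4)]
top [([0.442, 0.258, 0.004], 0.9), ([0.646, 0.45, -0.004], 0.59)]
```

View pics/w3.png

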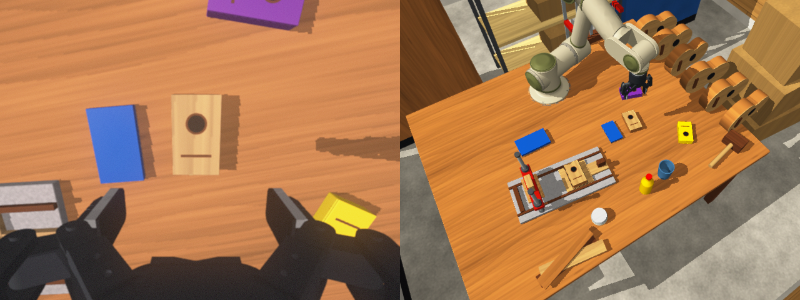

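```bash
python3 -c "
from h import *
d=cam('wrist');p=d['pixels'];cv2.imwrite('pics/w4.png',p[100:400,100:520])
r=locate('box1',BOX,(.443,.262),('wrist','top','scene'),np.radians([-10,0,-20]));print(r)
goal(r[0][1],r[0][2],.10,r[0][3])
print(locate('pressboard',PB,(.44,.142),('wrist','top','scene'),np.radians([-6])))"
```

```text
[('wrist', np.float64(0.4431), np.float64(0.2615), np.float64(-10.9), np.float64(0.019)), ('top', np.float64(0.4451), np.float64(0.2309), np.float64(32.2), np.float64(0.818)), ('scene', np.float64(0.4432), np.float64(0.2648), np.float64(-11.2), np.float64(0.05)), ('both', np.float64(0.4431), np.float64(0.2618), np.float64(-10.9), np.float64(0.316))]
shift cm [ 0.01 -0.01  8.8 ] turn 0.5 | q6 -62.2 t 14.38 w 0.0853
[('wrist', np.float64(0.4386), np.float64(0.142), np.float64(-5.8), np.float64(0.018)), ('top', np.float64(0.4359), np.float64(0.1408), np.float64(-6.0), np.float64(0.033)), ('scene', np.float64(0.4382), np.float64(0.1435), np.float64(-5.6), np.float64(0.046)), ('both', np.float64(0.438), np.float64(0.1419), np.float64(-5.8), np.float64(0.048))]
```

View pics/w4.png

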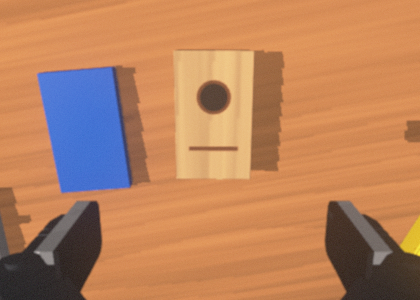

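The box has not moved: its fit is unchanged. I'll retry at a slightly greater height and check the forces before closing.

move_arm(series="0 0 4 0.5 1; 0 0 9 0.5 1; 0 0 14 0.5 1; 0 0 17 0.5 1; 0 0 18.3 0.5 1; 0 0 18.6 0.5 1; 0 0 18.6 0.5 1; 0 0 18.6 0.5 1")

```text
time_s: 15.68
position: [0.4437, 0.2618, 0.003]
tool_rot: [[-0.982, 0.19, 0.002], [0.19, 0.982, 0.001], [-0.002, 0.001, -1.0]]
ft_force: [0.3, 0.2, -0.1]
grip_width: 0.085
gripper_force: 0.0
```

```bash
python3 -c "
from h import *
cv2.imwrite('pics/w5.png',cam('wrist')['pixels'][::1])"
```

```text
(no output)
```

View pics/w5.png

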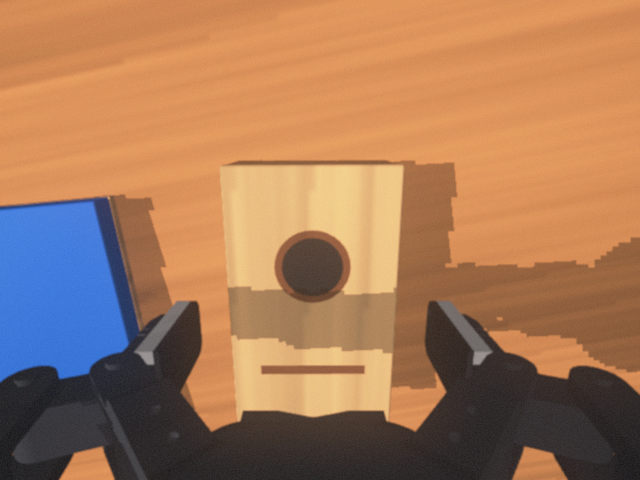

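The box lies square between the open pads, with its hole at (312,267). Closing gradually.

move_arm(series="0 0 0 0 0.6; 0 0 0 0 0.5; 0 0 0 0 0.4; 0 0 0 0 0.4")

```text
time_s: 16.23
position: [0.4432, 0.2616, 0.002]
tool_rot: [[-0.982, 0.19, 0.0], [0.19, 0.982, -0.0], [-0.0, 0.0, -1.0]]
ft_force: [-0.0, 0.0, 0.7]
grip_width: 0.0597
gripper_force: 0.0
```

```bash
python3 -c "
from h import *
a=cam('wrist')['pixels'];d=cam('scene');u,v=proj(d,[[.443,.262,.03]])[0].astype(int);b=d['pixels'][v-60:v+60,u-80:u+80]
cv2.imwrite('pics/w6.png',np.hstack([cv2.resize(a,(400,300)),cv2.resize(b,(400,300),interpolation=cv2.INTER_CUBIC)]))
print(observe()['position'],[(np.round(r['point'],3).tolist(),round(r['score'],2)) for r in spotter.mark_of('box1','wrist')])"
```

```text
[0.44319471 0.26159394 0.0019901 ] [([0.442, 0.26, -0.002], 0.83)]
```

View pics/w6.png

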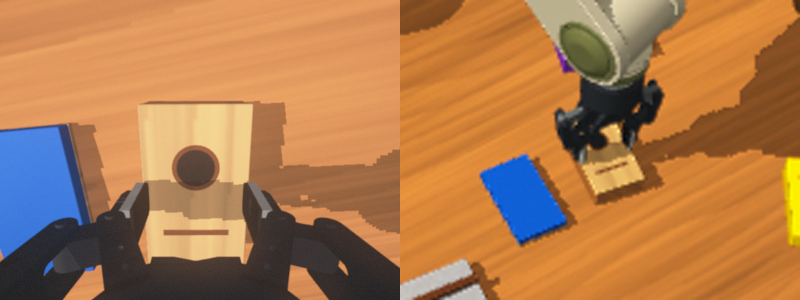

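The pads sit over the top edges of the box, so the tips are much higher than the stated TCP at this opening. I open again and go lower, watching the force.

move_arm(series="0 0 -1 0 1; 0 0 -1 0 1; 0 0 -1 0 1; 0 0 0 0 1; 0 0 0.8 0 1; 0 0 1.4 0 1; 0 0 1.4 0 1")

```text
time_s: 17.25
position: [0.4429, 0.2615, -0.0126]
tool_rot: [[-0.982, 0.19, -0.001], [0.19, 0.982, -0.0], [0.001, -0.001, -1.0]]
ft_force: [0.5, -0.9, 0.1]
grip_width: 0.0856
gripper_force: 0.0
```

move_arm(series="0 0 0 0 0.7; 0 0 0 0 0.5; 0 0 0 0 0.4; 0 0 0 0 0.4")

```text
time_s: 17.75
position: [0.4434, 0.2617, -0.0115]
tool_rot: [[-0.982, 0.19, 0.001], [0.19, 0.982, 0.0], [-0.001, 0.0, -1.0]]
ft_force: [-2.4, -0.9, 5.3]
grip_width: 0.0668
gripper_force: 45.8
```

move_arm(series="0 0 -0.5 0 0; 0 0 -3 0 0; 0 0 -8 0 0; 0 0 -13 0 0; 0 0 -15 0 0; 0 0 -15 0 0")

```text
time_s: 18.5
position: [0.4436, 0.2618, 0.1391]
tool_rot: [[-0.982, 0.19, 0.003], [0.19, 0.982, 0.001], [-0.002, 0.001, -1.0]]
ft_force: [-0.8, 0.4, -2.6]
grip_width: 0.0667
gripper_force: 52.0
```

```bash
python3 -c "
from h import *
goal(.5643,-.1391,.14,-7)"
```

```text
shift cm [-19.46 -37.07  -0.09] turn -3.9 | q6 -61.7 t 18.5 w 0.0667
```

move_arm(series="-1.5 -3 0 -0.5 0; -4 -8 0 -1 0; -7 -13.5 0 -2 0; -10 -19 0 -3 0; -13 -24.5 0 -3.9 0; -16 -30 0 -3.9 0; -18.5 -35 0 -3.9 0; -19.5 -37 0 -3.9 0")

```text
time_s: 19.5
position: [0.5641, -0.1414, 0.1359]
tool_rot: [[-0.992, 0.126, -0.003], [0.126, 0.992, 0.001], [0.003, 0.001, -1.0]]
ft_force: [-0.2, 0.5, -1.6]
grip_width: 0.0664
gripper_force: 52.0
```

move_arm(series="0 0 0 0 0; 0 0 0 0 0")

```text
time_s: 19.75
position: [0.5638, -0.1372, 0.1374]
tool_rot: [[-0.993, 0.122, -0.001], [0.122, 0.993, 0.001], [0.002, 0.001, -1.0]]
ft_force: [0.3, 0.3, -1.8]
grip_width: 0.067
gripper_force: 52.0
```

```bash
python3 -c "
from h import *
goal(.5643,-.1391,.05,-7)
z=observe()['position'][2]
print(locate('box1',BOX,(.564,-.139),('wrist',),np.radians([-7]),z=z+.0115))
print(locate('box1',BOX,(.564,-.139),('scene',),np.radians([-7]),z=z+.0115))
d=cam('wrist');m=[r['pixels'] for r in spotter.cut_out('box1','wrist')];print([int(np.sum(k)) for k in m])
"
```

```text
shift cm [-0.08 -0.19  8.74] turn 0.0 | q6 -108.4 t 19.75 w 0.067Traceback (most recent call last):
  File "<string>", line 5, in <module>
    print(locate('box1',BOX,(.564,-.139),('wrist',),np.radians([-7]),z=z+.0115))
          ~~~~~~^^^^^^^^^^^^^^^^^^^^^^^^^^^^^^^^^^^^^^^^^^^^^^^^^^^^^^^^^^^^^^^
  File "h.py", line 40, in locate
    b=fit(g,parts,xy,yaws,z); res.append((k,round(b.x[0],4),round(b.x[1],4),round(np.degrees(b.x[2]),1),round(b.fun,3)))
  File "h.py", line 27, in fit
    r=minimize(cost,x0,method='Nelder-Mead',options=dict(initial_simplex=np.vstack([x0,x0+[.01,0,0],x0+[0,.01,0],x0+[0,0,.15]]),xatol=2e-4,fatol=1e-4))
    res = _minimize_neldermead(fun, x0, args, callback, bounds=bounds,
                               **options)
    fsim[k] = func(sim[k])
              ~~~~^^^^^^^^
    fx = function(np.copy(x), *(wrapper_args + args))
  File "h.py", line 23, in cost
    def cost(p): return sum(1-np.minimum(r,m).sum()/np.maximum(r,m).sum() for d,m in ms for r in [rend(d,parts,p,z)])/len(ms)
                        ~~~~~~~~~~~~~~~~~~~~~~~~~~~~~~~~~~~~~~~~~~~~~~~~~~~~~~~~~~~~~~~~~~~~~~~~~~~~~~~~~~~~~~~~~~~~~^~~~~~~~
ZeroDivisionError: division by zero
```

move_arm(series="0 -0.2 3 0 0; 0 -0.2 6 0 0; 0 -0.2 7.6 0 0; 0 -0.2 8.4 0 0; 0 -0.2 8.7 0 0; 0 -0.2 8.7 0 0")

```text
time_s: 20.6
position: [0.5644, -0.1408, 0.0516]
tool_rot: [[-0.992, 0.123, 0.001], [0.123, 0.992, -0.0], [-0.001, -0.0, -1.0]]
ft_force: [-0.9, -0.8, -2.1]
grip_width: 0.067
gripper_force: 52.0
```

move_arm(series="0 0.1 0.1 0 0; 0 0.1 0.2 0 0; 0 0.1 0.3 0 0; 0 0.1 0.35 0 0; 0 0.1 0.35 0 0")

```text
time_s: 21.22
position: [0.5644, -0.1397, 0.0486]
tool_rot: [[-0.992, 0.123, 0.001], [0.123, 0.992, -0.0], [-0.001, -0.0, -1.0]]
ft_force: [-3.5, 0.8, 7.8]
grip_width: 0.0666
gripper_force: 53.0
```

move_arm(series="0 0 0 0 0.8; 0 0 0 0 1; 0 0 0 0 1; 0 0 -2 0 1; 0 0 -6 0 1; 0 0 -8.5 0 1; 0 0 -8.5 0 1")

```text
time_s: 22.1
position: [0.565, -0.14, 0.1341]
tool_rot: [[-0.992, 0.123, 0.003], [0.123, 0.992, -0.002], [-0.004, -0.001, -1.0]]
ft_force: [0.8, 0.1, -0.9]
grip_width: 0.0857
gripper_force: 0.0
```

```bash
python3 -c "
from h import *
print(locate('box1',BOX,(.564,-.139),('wrist','scene'),np.radians([-7]),z=.06))
goal(.4386,.142,.11,-5.8)"
```

```text
[('wrist', np.float64(0.5644), np.float64(-0.1396), np.float64(-6.8), np.float64(0.024)), ('scene', np.float64(0.5635), np.float64(-0.1378), np.float64(-6.3), np.float64(0.051)), ('both', np.float64(0.5641), np.float64(-0.1389), np.float64(-6.9), np.float64(0.044))]
shift cm [15.87 26.39  2.17] turn -1.3 | q6 -108.5 t 22.3 w 0.0857
```

move_arm(series="1.8 3 0 -0.3 1; 4.8 8 0 -0.6 1; 8 13.2 0 -1 1; 11 18.4 0.5 -1.3 1; 14 23.2 1.5 -1.3 1; 15.9 26.4 2.2 -1.3 1; 15.9 26.4 2.2 -1.3 1; 15.9 26.4 2.2 -1.3 1")

```text
time_s: 23.3
position: [0.4391, 0.1415, 0.1102]
tool_rot: [[-0.995, 0.1, -0.001], [0.1, 0.995, -0.0], [0.0, -0.0, -1.0]]
ft_force: [0.1, 0.2, 0.1]
grip_width: 0.0854
gripper_force: 0.0
```

```bash
python3 -c "
from h import *
r=locate('pressboard',PB,(.4386,.142),('wrist',),np.radians([-6]));print(r)
goal(r[0][1],r[0][2],-.018,r[0][3])"
```

```text
[('wrist', np.float64(0.4386), np.float64(0.1417), np.float64(-5.7), np.float64(0.015)), ('both', np.float64(0.4386), np.float64(0.1417), np.float64(-5.7), np.float64(0.015))]
shift cm [ 0.09  0.06 12.84] turn -0.1 | q6 -81.1 t 23.4 w 0.0852
```

move_arm(series="0.05 0 5 0 1; 0.05 0 9 0 1; 0.05 0 11.5 0 1; 0.05 0 12.4 0 1; 0.05 0 12.8 0 1; 0.05 0 12.8 0 1")

```text
time_s: 24.15
position: [0.4389, 0.1417, -0.0169]
tool_rot: [[-0.995, 0.101, 0.001], [0.101, 0.995, 0.0], [-0.001, 0.0, -1.0]]
ft_force: [0.5, -0.1, 0.3]
grip_width: 0.0854
gripper_force: 0.0
```

```bash
python3 -c "
from h import *
a=cam('wrist')['pixels'];d=cam('scene');u,v=proj(d,[[.4386,.142,.03]])[0].astype(int);b=d['pixels'][v-45:v+45,u-60:u+60]
cv2.imwrite('pics/w7.png',np.hstack([cv2.resize(a,(400,300)),cv2.resize(b,(400,300),interpolation=cv2.INTER_CUBIC)]))"
```

```text
(no output)
```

View pics/w7.png

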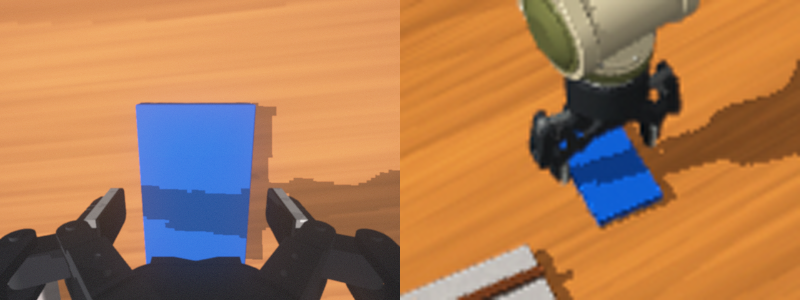

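The board is centred between the pads, with no contact yet. Going down further.

move_arm(series="0 0 0.2 0 1; 0 0 0.4 0 1; 0 0 0.6 0 1; 0 0 0.6 0 1")

```text
time_s: 24.75
position: [0.4383, 0.1419, -0.0236]
tool_rot: [[-0.995, 0.1, -0.0], [0.1, 0.995, -0.0], [0.0, -0.0, -1.0]]
ft_force: [-0.1, 0.1, -0.2]
grip_width: 0.085
gripper_force: 0.0
```

move_arm(series="0 0 0 0 0.75; 0 0 0 0 0.6; 0 0 0 0 0.5; 0 0 0 0 0.5")

```text
time_s: 25.25
position: [0.4384, 0.1419, -0.023]
tool_rot: [[-0.995, 0.1, 0.0], [0.1, 0.995, -0.0], [-0.0, -0.0, -1.0]]
ft_force: [-1.7, -0.6, 6.4]
grip_width: 0.0665
gripper_force: 43.8
```

move_arm(series="0 0 -0.5 0 0.3; 0 0 -3 0 0.3; 0 0 -8 0 0.3; 0 0 -13 0 0.3; 0 0 -15.3 0 0.3; 0 0 -15.3 0 0.3")

```text
time_s: 26.0
position: [0.4389, 0.142, 0.1307]
tool_rot: [[-0.995, 0.1, 0.003], [0.1, 0.995, 0.0], [-0.003, 0.001, -1.0]]
ft_force: [-0.6, -0.3, -2.3]
grip_width: 0.0665
gripper_force: 45.8
```

```bash
python3 -c "
from h import *
goal(.5642,-.1393,.13,-7)"
```

```text
shift cm [-15.29 -26.73   0.11] turn 1.3 | q6 -81.1 t 26.0 w 0.0665
```

move_arm(series="-1.5 -2.7 0 0.3 0.3; -4.5 -7.8 0 0.6 0.3; -7.5 -13 0 1 0.3; -10.5 -18.3 0 1.3 0.3; -13.3 -23.3 0 1.3 0.3; -15.3 -26.7 0 1.3 0.3; -15.3 -26.7 0 1.3 0.3; -15.3 -26.7 0 1.3 0.3")

```text
time_s: 27.0
position: [0.563, -0.1383, 0.1281]
tool_rot: [[-0.992, 0.123, -0.003], [0.123, 0.992, 0.001], [0.003, 0.001, -1.0]]
ft_force: [-1.1, 0.1, -1.5]
grip_width: 0.0667
gripper_force: 45.8
```

```bash
python3 -c "
from h import *
goal(.5642,-.1393,.07,-7)
d=cam('wrist')
z=observe()['position'][2]
print(locate('pressboard',PB,(.564,-.139),('scene',),np.radians([-7]),z=z+.023))
"
```

```text
shift cm [-0.15 -0.09  5.81] turn -0.0 | q6 -108.5 t 27.0 w 0.0667
[('scene', np.float64(0.5668), np.float64(-0.1357), np.float64(-8.2), np.float64(0.333)), ('both', np.float64(0.5668), np.float64(-0.1357), np.float64(-8.2), np.float64(0.333))]
```

Board bottom is at TCP + 0.023, so contact should come near TCP z = 0.067.

move_arm(series="-0.1 -0.1 2 0 0.3; -0.1 -0.1 4 0 0.3; -0.1 -0.1 5.2 0 0.3; -0.1 -0.1 5.8 0 0.3; -0.1 -0.1 6 0 0.3; -0.1 -0.1 6.1 0 0.3; -0.1 -0.1 6.2 0 0.3; -0.1 -0.1 6.2 0 0.3")

```text
time_s: 28.15
position: [0.5648, -0.1403, 0.0677]
tool_rot: [[-0.992, 0.123, 0.0], [0.123, 0.992, -0.0], [-0.0, -0.0, -1.0]]
ft_force: [-0.0, 0.4, -1.6]
grip_width: 0.0668
gripper_force: 45.8
```

move_arm(series="0.05 0.07 0.1 0 0.3; 0.05 0.07 0.15 0 0.3; 0.05 0.07 0.2 0 0.3; 0.05 0.07 0.2 0 0.3")

```text
time_s: 28.65
position: [0.5646, -0.1398, 0.067]
tool_rot: [[-0.992, 0.123, 0.002], [0.123, 0.992, -0.001], [-0.002, -0.001, -1.0]]
ft_force: [-3.0, -1.0, 9.9]
grip_width: 0.0664
gripper_force: 47.0
```

move_arm(series="0 0 0 0 0.7; 0 0 0 0 1; 0 0 0 0 1; 0 0 -2 0 1; 0 0 -5 0 1; 0 0 -9 0 1; 0 0 -11 0 1; 0 0 -11 0 1")

```text
time_s: 29.65
position: [0.5648, -0.1397, 0.1766]
tool_rot: [[-0.992, 0.123, 0.003], [0.123, 0.992, -0.001], [-0.003, -0.001, -1.0]]
ft_force: [0.5, -0.1, -1.6]
grip_width: 0.0857
gripper_force: 0.0
```

```bash
python3 -c "
from h import *
print(locate('pressboard',PB,(.564,-.139),('wrist','scene'),np.radians([-7]),z=.09))
d=cam('wrist');cv2.imwrite('pics/w8.png',d['pixels'])
for t in ('head_grip','head_pad','stop'):
  for f in ('scene','top','wrist'): print(t,f,[(np.round(r['point'],3).tolist(),round(r['score'],2)) for r in spotter.mark_of(t,f)][:2])
goal(.541,-.339,.25,-7)"
```

```text
[('wrist', np.float64(0.5652), np.float64(-0.1396), np.float64(-7.0), np.float64(0.012)), ('scene', np.float64(0.5642), np.float64(-0.1383), np.float64(-7.0), np.float64(0.069)), ('both', np.float64(0.565), np.float64(-0.1396), np.float64(-7.3), np.float64(0.045))]
head_grip scene [([0.54, -0.336, 0.131], 0.65)]
head_grip top [([0.544, -0.34, 0.128], 0.68), ([0.623, -0.351, 0.016], 0.66)]
head_grip wrist []
head_pad scene [([0.536, -0.341, 0.072], 0.62), ([0.56, -0.14, 0.091], 0.61)]
head_pad top [([0.545, -0.342, 0.075], 0.58)]
head_pad wrist [([0.543, -0.341, 0.073], 0.65), ([0.54, -0.337, -0.0], 0.55)]
stop scene [([0.532, -0.406, 0.037], 0.95)]
stop top [([0.53, -0.407, 0.038], 0.68), ([0.768, 0.221, -0.002], 0.51)]
stop wrist []
shift cm [ -0.14 -20.09  -7.45] turn -0.0 | q6 -108.5 t 30.35 w 0.0856
```

View pics/w8.png

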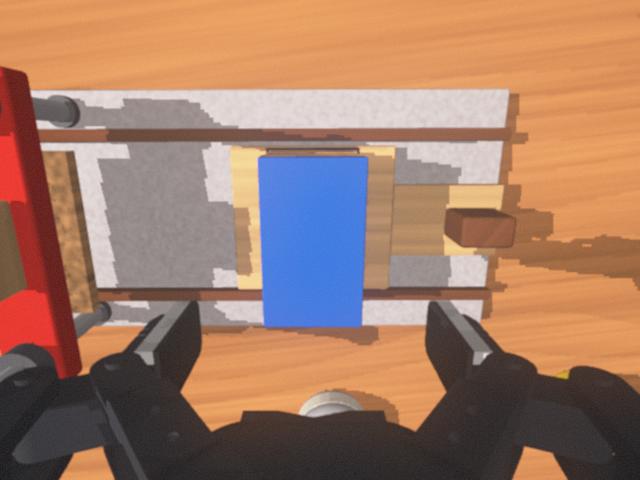

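The pressboard sits squarely on the column (blue top 260–367 × 155–327), and the carrier and handle are in view. Before lowering around the head handle, I check how far the wrist camera sits from the tool.

```bash
python3 -c "
from h import *
d=cam('wrist');R,_=cv2.Rodrigues(np.array(d['rvec'],float));C=-R.T@np.array(d['tvec']).ravel();s=observe();print(np.array(s['tool_rot']).T@(C-s['position']))"
```

```text
[ 0.06729232  0.00036428 -0.16689798]
```

move_arm(series="0 -2 -3 0 1; 0 -6 -6 0 1; 0 -11 -7.5 0 1; 0 -16 -7.5 0 1; -0.1 -19 -7.5 0 1; -0.1 -20.1 -7.5 0 1; -0.1 -20.1 -7.5 0 1; -0.1 -20.1 -7.5 0 1", force=90)

```text
time_s: 31.4
position: [0.541, -0.3378, 0.2508]
tool_rot: [[-0.993, 0.121, 0.0], [0.121, 0.993, 0.0], [-0.0, 0.0, -1.0]]
ft_force: [-0.1, 0.0, -0.1]
grip_width: 0.0855
gripper_force: 0.0
```

```bash
python3 -c "
from h import *
s=observe();print(s['position'])
for t in ('head_grip','head_pad','carrier_grip'):
  for f in ('scene','wrist'): print(t,f,[(np.round(r['point'],4).tolist(),round(r['score'],2)) for r in spotter.mark_of(t,f)][:2])
cv2.imwrite('pics/w9.png',cam('wrist')['pixels'])"
```

```text
[ 0.54095454 -0.33779949  0.25079702]
head_grip scene [([0.5405, -0.3359, 0.1311], 0.65)]
head_grip wrist []
head_pad scene [([0.5355, -0.3407, 0.0718], 0.62), ([0.5604, -0.1404, 0.0907], 0.61)]
head_pad wrist [([0.5444, -0.3391, 0.0755], 0.89)]
carrier_grip scene [([0.5791, -0.0114, 0.0526], 0.57), ([0.5404, -0.3411, 0.13], 0.4)]
carrier_grip wrist [([0.5786, -0.0112, 0.0544], 0.75)]
```

View pics/w9.png

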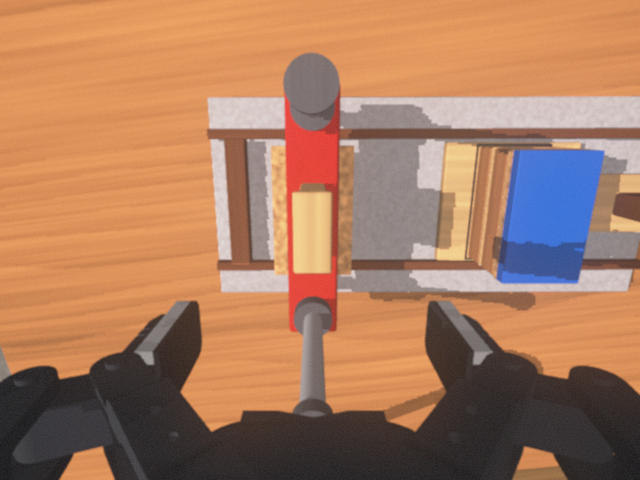

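The handle lip is at (312,232), the posts at (312,82) and (313,315). The pads straddle the handle in y.

```bash
python3 -c "
from h import *
d=cam('wrist');P=unproj(d,[(312,232),(293,191),(331,191),(293,272),(331,272)],.160);print(np.round(P,4))
goal(P[0,0],P[0,1],.113,-7)"
```

```text
[[ 0.5379 -0.3387  0.16  ]
 [ 0.5077 -0.348   0.16  ]
 [ 0.5109 -0.3223  0.16  ]
 [ 0.5659 -0.3561  0.16  ]
 [ 0.5693 -0.3287  0.16  ]]
shift cm [ 0.28 -0.02 13.76] turn -0.0 | q6 -125.7 t 31.8 w 0.0854
```

move_arm(series="0.2 -0.1 3 0 1; 0.2 -0.1 7 0 1; 0.2 -0.1 10.5 0 1; 0.2 -0.1 12.8 0 1; 0.2 -0.1 13.7 0 1; 0.2 -0.1 13.7 0 1")

```text
time_s: 32.55
position: [0.5386, -0.3399, 0.1137]
tool_rot: [[-0.992, 0.123, -0.0], [0.123, 0.992, 0.0], [0.0, 0.0, -1.0]]
ft_force: [-0.7, 0.4, 0.5]
grip_width: 0.0854
gripper_force: 0.0
```

move_arm(series="0 0 0 0 0.4; 0 0 0 0 0; 0 0 0 0 -0.4; 0 0 0 0 -0.7; 0 0 0 0 -0.7; 0 0 0 0 -0.7")

```text
time_s: 33.3
position: [0.5387, -0.339, 0.1139]
tool_rot: [[-0.992, 0.122, 0.0], [0.122, 0.992, 0.001], [-0.0, 0.001, -1.0]]
ft_force: [0.4, 6.1, 3.1]
grip_width: 0.0257
gripper_force: 88.3
```

move_arm(series="0 0 -0.5 0 -0.7; 0 0 -1.5 0 -0.7; 0 0 -2.5 0 -0.7; 0 0 -3.5 0 -0.7; 0 0 -4.5 0 -0.7; 0 0 -4.5 0 -0.7")

```text
time_s: 34.05
position: [0.5386, -0.3389, 0.1569]
tool_rot: [[-0.993, 0.122, -0.001], [0.122, 0.992, 0.003], [0.002, 0.003, -1.0]]
ft_force: [4.7, 3.4, -10.3]
grip_width: 0.0258
gripper_force: 90.6
```

Held and lifting; continuing.

move_arm(series="0 0 -1 0 -0.7; 0 0 -2 0 -0.7; 0 0 -3 0 -0.7; 0 0 -4 0 -0.7; 0 0 -5 0 -0.7; 0 0 -5 0 -0.7")

```text
time_s: 34.8
position: [0.5386, -0.3389, 0.2068]
tool_rot: [[-0.993, 0.122, -0.002], [0.122, 0.993, 0.003], [0.002, 0.003, -1.0]]
ft_force: [2.9, 4.1, -9.9]
grip_width: 0.0261
gripper_force: 90.8
```

```bash
python3 -c "
from h import *
for f in ('scene','top'): print(f,[(np.round(r['point'],4).tolist(),round(r['score'],2)) for r in spotter.mark_of('head_pad',f)][:2])
d=cam('scene');cv2.imwrite('pics/s10.png',cv2.resize(d['pixels'][200:380,140:380],(800,600)))"
```

```text
scene [([0.5355, -0.3407, 0.0718], 0.62), ([0.5604, -0.1404, 0.0907], 0.61)]
top [([0.5451, -0.3416, 0.0752], 0.58)]
```

View pics/s10.png

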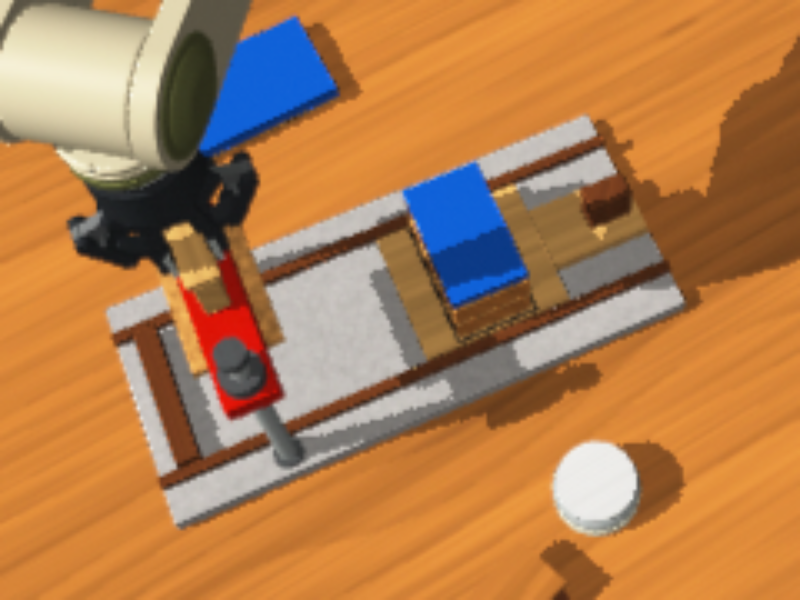

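The head is up with the pad at about 0.166 m. The column on the carrier is intact, to the right. Releasing the handle and rising.

move_arm(series="0 0 0 0 0; 0 0 0 0 0.6; 0 0 0 0 1; 0 0 0 0 1; 0 0 -2 0 1; 0 0 -6 0 1; 0 0 -10 0 1; 0 0 -11 0 1")

```text
time_s: 35.95
position: [0.5389, -0.3401, 0.3214]
tool_rot: [[-0.992, 0.123, 0.004], [0.123, 0.992, -0.004], [-0.004, -0.003, -1.0]]
ft_force: [-0.0, 0.1, -0.4]
grip_width: 0.0854
gripper_force: 0.0
```

```bash
python3 -c "
from h import *
for f in ('scene','top','wrist'):
  cam(f);print(f,[(t,np.round(r['point'],4).tolist(),round(r['score'],2)) for t in ('head_pad','carrier_grip') for r in spotter.mark_of(t,f)][:4])
print(observe()['position']);goal(.579,-.0113,.20,-97)"
```

```text
scene [('head_pad', [0.5343, -0.3377, 0.1649], 0.77), ('carrier_grip', [0.5785, -0.0118, 0.0506], 0.83)]
top [('carrier_grip', [0.5803, -0.0074, 0.0525], 0.79)]
wrist [('head_pad', [0.5319, -0.4115, 0.0352], 0.64), ('carrier_grip', [0.5783, -0.0091, 0.0526], 0.76)]
[ 0.53839162 -0.33974147  0.31771195]
shift cm [-1.000e-02  3.308e+01  1.180e+01] turn 89.9 | q6 -125.8 t 36.4 w 0.0855
```

move_arm(series="0 3 0 10 1; 0 8 0 20 1; 0 13 0 30 1; 0 18 0 40 1; 0 23 0 50 1; 0 28 3 60 1; 0 32 6 70 1; 0 33 9 80 1")

```text
time_s: 37.4
position: [0.5788, -0.0099, 0.2275]
tool_rot: [[-0.049, 0.999, -0.0], [0.999, 0.049, 0.0], [0.0, -0.0, -1.0]]
ft_force: [-0.2, -0.4, 0.4]
grip_width: 0.0855
gripper_force: 0.0
```

```bash
python3 -c "
from h import *
goal(.5785,-.010,.15,-97)"
```

```text
shift cm [-0.01 -0.03  7.75] turn 9.8 | q6 -15.5 t 37.4 w 0.0855
```

move_arm(series="0 0 3 5 1; 0 0 7 9.8 1; 0 0 12 9.8 1; 0 0 16 9.8 1; 0 0 18.3 9.8 1; 0 0 19 9.8 1; 0 0 19 9.8 1", force=40)

```text
time_s: 38.28
position: [0.5792, -0.0124, 0.0388]
tool_rot: [[0.119, 0.993, 0.0], [0.993, -0.119, -0.0], [-0.0, 0.0, -1.0]]
ft_force: [0.4, -0.1, 0.2]
grip_width: 0.0855
gripper_force: 0.0
```

```bash
python3 -c "
from h import *
goal(.5797,-.0103,.037,-97);print(observe()['ft_force'])
d=cam('wrist');cv2.imwrite('pics/w11.png',d['pixels'])"
```

```text
shift cm [0.21 0.03 0.18] turn 0.1 | q6 -6.1 t 38.27 w 0.0855
[ 0.36185143 -0.1028864   0.24601758]
```

View pics/w11.png

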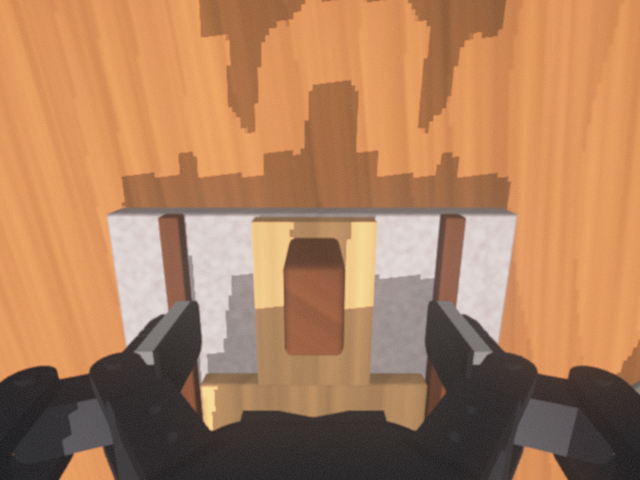

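The handle block is centred between the pads at (314,310). Closing.

move_arm(series="0.2 0 0.1 0 0.4; 0.2 0 0.1 0 0; 0.2 0 0.1 0 -0.3; 0.2 0 0.1 0 -0.6; 0.2 0 0.1 0 -0.6; 0.2 0 0.1 0 -0.6")

```text
time_s: 39.08
position: [0.5796, -0.0103, 0.038]
tool_rot: [[0.119, 0.993, 0.001], [0.993, -0.119, -0.0], [-0.0, 0.001, -1.0]]
ft_force: [0.9, 0.7, 5.7]
grip_width: 0.0226
gripper_force: 40.7
```

```bash
python3 -c "
from h import *
d=cam('top');cam('scene')
print(locate('pressboard',PB,(.565,-.1395),('scene','top'),np.radians([-7]),z=.09))
for f in ('top','scene'): print(f,[(t,np.round(r['point'],4).tolist(),round(r['score'],2)) for t in ('stop','press','post','carrier') for r in spotter.mark_of(t,f)[:1]])
s=observe();print(s['position'],s['ft_force'],s['grip_width'])"
```

```text
[('scene', np.float64(0.5666), np.float64(-0.1371), np.float64(-6.7), np.float64(0.049)), ('top', np.float64(0.5632), np.float64(-0.1405), np.float64(-6.8), np.float64(0.033)), ('both', np.float64(0.5638), np.float64(-0.1394), np.float64(-6.9), np.float64(0.078))]
top [('stop', [0.532, -0.4055, 0.0386], 0.87), ('post', [0.6216, -0.3531, 0.0176], 0.6), ('carrier', [0.5678, -0.1382, 0.0139], 0.94)]
scene [('press', [0.5366, -0.3358, -0.0034], 0.88), ('post', [0.6267, -0.35, 0.0184], 0.66), ('carrier', [0.5665, -0.1417, 0.0202], 0.62)]
[ 0.57958419 -0.01033689  0.03797422] [-0.10430444  0.64239513  5.14507129] 0.022633332540882824
```

move_arm(series="-0.3 0 0 0 -0.6; -0.9 0 0 0 -0.6; -1.7 0 0 0 -0.6; -2.7 0 0 0 -0.6; -3.7 0 0 0 -0.6; -4.5 0 0 0 -0.6; -5.1 0 0 0 -0.6; -5.3 0 0 0 -0.6")

```text
time_s: 40.78
position: [0.5732, -0.0615, 0.038]
tool_rot: [[0.12, 0.993, 0.001], [0.993, -0.12, 0.003], [0.003, 0.001, -1.0]]
ft_force: [1.6, 9.5, 6.2]
grip_width: 0.0225
gripper_force: 40.9
```

```bash
python3 -c "
from h import *
s=observe();print(s['position'],s['ft_force'],s['grip_width'])
print(locate('pressboard',PB,(.5585,-.192),('scene','top'),np.radians([-7]),z=.09))"
```

```text
[ 0.57324957 -0.06150184  0.03797161] [1.5719807  9.5041434  6.16393375] 0.022456229578477482
[('scene', np.float64(0.5602), np.float64(-0.19), np.float64(-7.5), np.float64(0.038)), ('top', np.float64(0.5561), np.float64(-0.1919), np.float64(-6.8), np.float64(0.036)), ('both', np.float64(0.5577), np.float64(-0.1911), np.float64(-6.7), np.float64(0.062))]
```

Column moves with the carrier. Continuing.

move_arm(series="-0.4 0 0 0 -0.6; -1.2 0 0 0 -0.6; -2.2 0 0 0 -0.6; -3.2 0 0 0 -0.6; -4.2 0 0 0 -0.6; -5.2 0 0 0 -0.6; -6 0 0 0 -0.6; -6.2 0 0 0 -0.6")

```text
time_s: 41.98
position: [0.5658, -0.123, 0.0379]
tool_rot: [[0.12, 0.993, 0.001], [0.993, -0.12, 0.003], [0.003, 0.0, -1.0]]
ft_force: [0.7, 10.9, 7.1]
grip_width: 0.0228
gripper_force: 41.0
```

move_arm(series="-0.4 0 0 0 -0.6; -1.2 0 0 0 -0.6; -2.2 0 0 0 -0.6; -3.2 0 0 0 -0.6; -4.2 0 0 0 -0.6; -5.2 0 0 0 -0.6; -6 0 0 0 -0.6; -6.2 0 0 0 -0.6")

```text
time_s: 42.98
position: [0.5584, -0.1845, 0.038]
tool_rot: [[0.12, 0.993, 0.001], [0.993, -0.12, 0.003], [0.003, 0.0, -1.0]]
ft_force: [2.3, 10.7, 8.0]
grip_width: 0.0227
gripper_force: 41.1
```

move_arm(series="-0.4 0 0 0 -0.6; -0.9 0 0 0 -0.6; -1.4 0 0 0 -0.6; -1.8 0 0 0 -0.6; -2.1 0 0 0 -0.6; -2.3 0 0 0 -0.6; -2.4 0 0 0 -0.6; -2.4 0 0 0 -0.6")

```text
time_s: 43.98
position: [0.5556, -0.2079, 0.038]
tool_rot: [[0.119, 0.993, 0.001], [0.993, -0.119, 0.003], [0.003, 0.0, -1.0]]
ft_force: [1.2, 9.5, 7.7]
grip_width: 0.0227
gripper_force: 41.1
```

```bash
python3 -c "
from h import *
s=observe();print(s['position'],s['ft_force'],s['grip_width'])
print(locate('pressboard',PB,(.539,-.34),('scene','top'),np.radians([-7]),z=.09))"
```

```text
[ 0.5555722  -0.20788081  0.03796512] [1.1550999  9.489007   7.65222814] 0.022716926871767785
[('top', np.float64(0.5277), np.float64(-0.3101), np.float64(-25.0), np.float64(0.848)), ('both', np.float64(0.5277), np.float64(-0.3101), np.float64(-25.0), np.float64(0.848))]
```

move_arm(series="-0.1 0 0 0 -0.6; -0.2 0 0 0 -0.6; -0.3 0 0 0 -0.6; -0.4 0 0 0 -0.6; -0.4 0 0 0 -0.6")

```text
time_s: 44.8
position: [0.5553, -0.2099, 0.0379]
tool_rot: [[0.119, 0.993, 0.001], [0.993, -0.119, 0.006], [0.006, -0.0, -1.0]]
ft_force: [2.4, 18.2, 11.3]
grip_width: 0.0228
gripper_force: 41.3
```

The force has risen and the motion stalled at the predicted distance, so the carrier is home. Relieving the load, releasing and rising.

move_arm(series="0.1 0 0 0 -0.6; 0.1 0 0 0 -0.3; 0.1 0 0 0 0.3; 0.1 0 0 0 1; 0.1 0 0 0 1; 0.1 0 -2 0 1; 0.1 0 -6 0 1; 0.1 0 -11 0 1")

```text
time_s: 45.8
position: [0.5544, -0.2128, 0.148]
tool_rot: [[0.12, 0.993, -0.002], [0.993, -0.12, 0.001], [0.001, -0.002, -1.0]]
ft_force: [0.6, -0.5, 0.4]
grip_width: 0.0855
gripper_force: 0.0
```

move_arm(series="1 0 -4 0 1; 2 0 -9 0 1; 3 0 -13 0 1; 4 0 -16 0 1; 4 0 -17 0 1; 4 0 -17 0 1")

```text
time_s: 46.55
position: [0.5596, -0.1735, 0.317]
tool_rot: [[0.12, 0.993, -0.0], [0.993, -0.12, 0.0], [0.0, -0.0, -1.0]]
ft_force: [0.4, -0.7, -0.9]
grip_width: 0.0855
gripper_force: 0.0
```

```bash
python3 -c "
from h import *
print(observe()['position']);
for f in ('scene','top','wrist'):
  cam(f);print(f,[(t,np.round(r['point'],4).tolist(),round(r['score'],2)) for t in ('head_pad','head_grip','carrier_grip','pressboard','carrier') for r in spotter.mark_of(t,f)[:2]])
cv2.imwrite('pics/s12.png',cv2.resize(cam('scene')['pixels'][200:380,140:380],(800,600)))
goal(.5395,-.3393,.33,-7)"
```

```text
[ 0.55963224 -0.17348034  0.31698105]
scene [('head_pad', [0.5365, -0.3393, 0.1647], 0.57), ('head_grip', [0.5388, -0.3406, 0.2242], 0.82), ('carrier_grip', [0.5539, -0.2091, 0.0543], 0.91), ('pressboard', [0.2779, -0.2361, -0.0011], 0.82), ('pressboard', [0.7891, -0.1435, 0.0016], 0.48), ('carrier', [0.5416, -0.341, 0.0204], 0.81)]
top [('head_pad', [0.5419, -0.3434, 0.1654], 0.86), ('head_pad', [0.6229, -0.3502, 0.0194], 0.45), ('head_grip', [0.5433, -0.3391, 0.2232], 0.8), ('head_grip', [0.5331, -0.4055, 0.0377], 0.6), ('pressboard', [0.54, -0.3386, 0.0919], 0.75), ('pressboard', [0.2782, -0.2351, 0.002], 0.71), ('carrier', [0.5398, -0.3382, 0.0158], 0.75)]
wrist [('head_pad', [0.5412, -0.3388, 0.1667], 0.97), ('head_grip', [0.5343, -0.3402, 0.221], 0.96), ('carrier_grip', [0.551, -0.2098, 0.0567], 0.74), ('carrier_grip', [0.5377, -0.339, 0.2234], 0.61), ('pressboard', [0.2816, -0.2358, -0.001], 0.81), ('pressboard', [0.5416, -0.3396, 0.0902], 0.79)]
shift cm [-16.74  -0.02  -1.25] turn -89.8 | q6 -21.9 t 47.5 w 0.0857
```

View pics/s12.png

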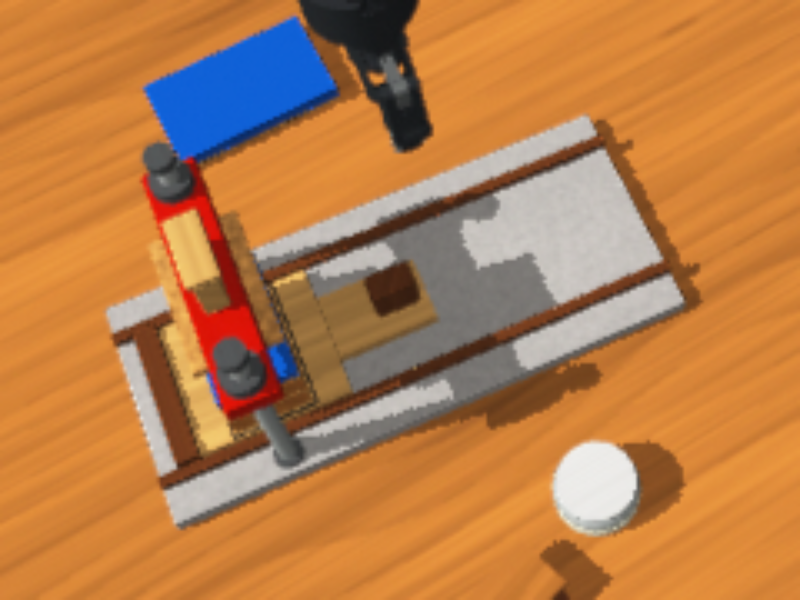

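The carrier is home against the stop, the column is intact under the raised head, and the handle is at about (200,260) in the crop. I'll push the head down from above with the fingers shut.

move_arm(series="-2 0 0 0 0.3; -6 0 0 0 -0.3; -10 0 0 0 -1; -14 0 0 0 -1; -16.2 0 0 0 -1; -16.8 0 0 0 -1; -16.8 0 0 0 -1; -16.8 0 0 0 -1")

```text
time_s: 48.5
position: [0.54, -0.3388, 0.3179]
tool_rot: [[0.118, 0.993, 0.0], [0.993, -0.118, -0.0], [-0.0, 0.0, -1.0]]
ft_force: [-0.1, 0.5, -0.6]
grip_width: -0.0001
gripper_force: 0.0
```

move_arm(series="0 0 1.5 0 -1; 0 0 3 0 -1; 0 0 4.5 0 -1; 0 0 5.5 0 -1; 0 0 6.2 0 -1; 0 0 6.7 0 -1; 0 0 7 0 -1; 0 0 7 0 -1")

```text
time_s: 49.5
position: [0.5397, -0.34, 0.2476]
tool_rot: [[0.119, 0.993, 0.0], [0.993, -0.119, -0.0], [-0.0, 0.0, -1.0]]
ft_force: [-1.2, 0.5, -0.2]
grip_width: 0.0
gripper_force: 0.0
```

move_arm(series="0 0 0.4 0 -1; 0 0 0.8 0 -1; 0 0 1.2 0 -1; 0 0 1.6 0 -1; 0 0 2.0 0 -1; 0 0 2.4 0 -1; 0 0 2.4 0 -1")

```text
time_s: 50.38
position: [0.5397, -0.34, 0.2236]
tool_rot: [[0.119, 0.993, 0.0], [0.993, -0.119, -0.0], [-0.0, 0.0, -1.0]]
ft_force: [-0.7, 0.6, 2.1]
grip_width: -0.0002
gripper_force: 0.8
```

```bash
python3 -c "
from h import *
for f in ('scene','top'):
  cam(f);print(f,[(t,np.round(r['point'],4).tolist(),round(r['score'],2)) for t in ('head_pad','head_grip') for r in spotter.mark_of(t,f)[:2]])
print(observe()['ft_force'])"
```

```text
scene [('head_grip', [0.5387, -0.3359, 0.2219], 0.57), ('head_grip', [0.5356, -0.3378, -0.0035], 0.46)]
top []
[-0.34593734  0.68442546  3.00647609]
```

move_arm(series="0 0 0.5 0 -1; 0 0 1 0 -1; 0 0 1.5 0 -1; 0 0 2 0 -1; 0 0 2.5 0 -1; 0 0 3 0 -1; 0 0 3 0 -1")

```text
time_s: 51.55
position: [0.5396, -0.3399, 0.1933]
tool_rot: [[0.119, 0.993, -0.0], [0.993, -0.119, 0.0], [0.0, -0.0, -1.0]]
ft_force: [0.0, -0.5, 0.4]
grip_width: 0.0003
gripper_force: 0.4
```

```bash
python3 -c "
from h import *
for f in ('scene','top'):
  cam(f);print(f,[(t,np.round(r['point'],4).tolist(),round(r['score'],2)) for t in ('head_pad','head_grip') for r in spotter.mark_of(t,f)[:2]])
print(observe()['ft_force'])"
```

```text
scene [('head_pad', [0.535, -0.3407, 0.1297], 0.82), ('head_grip', [0.5407, -0.3376, 0.1878], 0.68)]
top []
[-0.57872178  1.34769284 -0.70167745]
```

move_arm(series="0 0 0.4 0 -1; 0 0 0.8 0 -1; 0 0 1.2 0 -1; 0 0 1.6 0 -1; 0 0 1.9 0 -1; 0 0 2.1 0 -1; 0 0 2.1 0 -1")

```text
time_s: 52.72
position: [0.5397, -0.34, 0.1729]
tool_rot: [[0.119, 0.993, 0.0], [0.993, -0.119, -0.0], [-0.0, 0.0, -1.0]]
ft_force: [-1.5, 1.1, 3.4]
grip_width: -0.0003
gripper_force: 1.9
```

move_arm(series="0 0 0.1 0 -1; 0 0 0.2 0 -1; 0 0 0.3 0 -1; 0 0 0.3 0 -1")

```text
time_s: 53.22
position: [0.5397, -0.34, 0.1698]
tool_rot: [[0.119, 0.993, 0.0], [0.993, -0.119, -0.0], [-0.0, 0.0, -1.0]]
ft_force: [-1.9, 1.0, 6.1]
grip_width: -0.0001
gripper_force: 2.4
```

move_arm(series="0 0 0.1 0 -1; 0 0 0.2 0 -1; 0 0 0.2 0 -1")

```text
time_s: 53.6
position: [0.5397, -0.34, 0.1686]
tool_rot: [[0.119, 0.993, 0.001], [0.993, -0.119, -0.001], [-0.001, 0.001, -1.0]]
ft_force: [-2.1, 1.5, 9.0]
grip_width: -0.0002
gripper_force: 4.6
```

move_arm(series="0 0 0.1 0 -1; 0 0 0.2 0 -1; 0 0 0.2 0 -1")

```text
time_s: 53.98
position: [0.5398, -0.3401, 0.1685]
tool_rot: [[0.119, 0.993, 0.002], [0.993, -0.119, -0.002], [-0.002, 0.003, -1.0]]
ft_force: [-6.1, 4.7, 19.1]
grip_width: 0.0
gripper_force: 9.8
```

The travel stalled with the force at 19 N: the pad is on the pressing board. Retracting.

move_arm(series="0 0 -0.3 0 -1; 0 0 -1 0 -1; 0 0 -4 0 -1; 0 0 -8 0 -1; 0 0 -13 0 -1; 4 0 -15 0 -1; 8 0 -15 0 -1; 10 0 -15 0 -1")

```text
time_s: 54.98
position: [0.5518, -0.2391, 0.3157]
tool_rot: [[0.118, 0.993, 0.0], [0.993, -0.118, 0.0], [0.0, 0.0, -1.0]]
ft_force: [-0.8, -0.0, -0.0]
grip_width: 0.0
gripper_force: 0.0
```

```bash
python3 -c "
from h import *
print(observe()['position'],observe()['ft_force'])
for f in ('scene','top','wrist'):
  cam(f);print(f,[(t,np.round(r['point'],4).tolist(),round(r['score'],2)) for t in ('head_pad','head_grip','carrier_grip','carrier','pressboard','box1') for r in spotter.mark_of(t,f)[:4]])"
```

```text
[ 0.55177771 -0.23911143  0.3156725 ] [-0.80135501 -0.02664236 -0.03602087]
scene [('head_pad', [0.5366, -0.3377, 0.1062], 0.71), ('head_grip', [0.5361, -0.3414, 0.1627], 0.97), ('carrier_grip', [0.555, -0.2107, 0.0539], 0.69), ('carrier', [0.5408, -0.3409, 0.0169], 0.97), ('pressboard', [0.2744, -0.2355, -0.0023], 0.79), ('box1', [0.2739, 0.3706, 0.0012], 0.84), ('box1', [0.6429, 0.4567, 0.0043], 0.68), ('box1', [0.5361, -0.337, -0.0007], 0.65)]
top [('head_pad', [0.5414, -0.3427, 0.1108], 0.82), ('head_grip', [0.5398, -0.3384, 0.163], 0.97), ('carrier', [0.626, -0.3497, 0.0161], 0.36), ('pressboard', [0.2785, -0.2345, -0.0013], 0.63), ('box1', [0.6446, 0.4494, -0.003], 0.95), ('box1', [0.2724, 0.3672, -0.0013], 0.81)]
wrist [('head_pad', [0.5381, -0.3403, 0.1085], 0.71), ('carrier_grip', [0.5537, -0.2103, 0.0534], 0.67), ('pressboard', [0.2841, -0.2324, -0.0015], 0.92)]
```

```bash
python3 -c "
from rig import order
print(order.close_job())"
```

```text
the job is handed in; nothing more can be done
None
```

The job is handed in, with no verdict shown: both boxes and the small blue pressing board are stacked on the carrier, which is home against the stop; the head's pad rests on the board (about 106 mm up, as expected), the arm is clear, and I left the bottle, tin and pot alone.

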